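# Set the red printing block in the drying bay

### The arm

A 6-joint arm with a two-finger parallel gripper is mounted at the origin on the work surface. World frame = base frame: x ahead of the robot, y to its left, z up, the work surface at z = 0. Lengths are in m, angles in degrees, forces in N, time in s.
With the tool pointing down it reaches from about 0.4 to 0.825 m from the base axis. Payload 7 kg.
Tool frame: the origin (TCP) lies between the finger pads; the fingertips stand 19 mm ahead of it and the grasp point (between the pads) is the TCP; x points along the fingers, y is the direction in which the jaws open and shut, and the axes are right-handed (so a half turn about x gives the same grasp; the last joint's range is limited). The gripper opens to 88 mm and grips with 3 to 60 N. Pads are 19 mm wide; open, the fingers measure 130 mm over their backs; the gripper's body (78 mm by 193 mm) begins 47 mm behind the grasp point.
Start: joints at [-49.269, 20.546, 0.682, 0, -70.136, -16.507], TCP at [0.277, -0.616, 0.246] pointing down, gripper open.
Joint ranges: [-176.03, 176.03], [-82.01, 121.73], [-58.28, 71.71], [-173.87, 95.51], [-174.79, -0.11], [-173.66, 173.66]. Speed limits (degrees/s): [136.94, 136.94, 172.46, 180, 180, 180].

### API

Orientations are given as [roll, pitch, yaw] about the fixed x, y, z axes, in that order (R = Rz(yaw) Ry(pitch) Rx(roll)).
In Python, from plant import r gives the robot as it stands.
- The arm moves only by the tool send_rows, never from a script. Its argument "plan" is a list of rows, each a list of 2 entries, a list of its own where there are three numbers: the shift along the tool's x, y, z scaled (see below), then the turn, a rotation vector about the tool's x, y, z scaled (see below). A call has exactly 5 rows; each row is the pose to reach, as a shift and turn from the pose measured when the call began, along the tool's axes at that moment; what a row does not reach only later rows make up. The controller multiplies each number of a shift by 0.15 m and each number of a turn by pi/4 rad. A row lasts 1/10 s, in which the tool goes at most 50 mm and 8.59 degrees, less where a joint would pass 70% of its speed; a pose out of reach is approached as far as the arm can. A call with a number of a shift or a turn outside -1 to 1 is refused whole. A call with a gripper value outside its range is refused whole. "jaw" is the opening, from -1 (shut) to 1 (fully open), so that 0 is half open, set as the call begins (left out, the last holds). The fingers move at their own pace and stop on an object; "force" is the grip in N (left out, the last holds). Time passes only in rows, so rows that repeat a pose let the fingers close, or fill a call up. It gives the time, the measured TCP pose, the force and the opening at its end, in the units of the state.
- r.get_state(): the state, without advancing time (a new reading comes with each control period).
- r.capture(name): name is "side" or "top" or "wrist"; returns a dict with "color" (400x640x3 uint8, red, green, blue), "range_z" (400x640 float32, m along the optical axis (not along the pixel's ray), 0 where there is no reading), "mtx" (3x3 intrinsics, pixels), "pose" (4x4, takes a point from camera to world coordinates). Camera axes: x right, y down, z forward; pixel columns grow to the right and rows downward; lengths in m; the calibration is good to about 2 mm. The wrist camera is an equidistant fisheye: a pixel r from the principal point sees the ray r / f radians off the axis. A picture is of the moment at which its call begins.
- r.close_job(): hands the job in, once; it reports no verdict.
Trained networks look in a picture, given as the dict that the camera call returned (one of the last four; its "shot" number tells which), for a name from the list of things; names that differ only in an ending like _2 or _b are one class to them, and where a whole thing is asked for, a point or a joint stands for the part that bears it (a point fixed in the world has none). Each returns a list of dicts, best first, with "score" (0 to 1); they miss things now and then, are a little off and sometimes report something else, mostly with a low value. They report only what shows in the picture. A call takes as long as a camera call. They do not tell look-alikes from the thing itself.
- r.find_in(picture, target): "uv" ([column, row] in pixels, amid what is visible of it).
- r.trace(picture, target): "mask" (400x640 bool, what is visible of it) and "uv" ([column, row] in pixels, amid what is visible of it).
The state is a dict: "time_s": time; "joints": joint angles; "qd": joint speeds; "joint_torque": joint torques, N m; "tcp_pos": TCP position; "eef_rot": TCP orientation; "contact_force": force on the tool from outside, world axes, zero at the start; "moment": the same for the moment, N m; "gripper_width": finger opening in m.
Only numpy, scipy, OpenCV 4.12 (cv2) and the standard library are available. Lean on these libraries where they do the work, as an engineer would, in place of code of your own. Each camera call takes 0.05 s, during which the arm holds its last target. There are 200 camera calls.

### The job

Put the printing block with the red grip into the drying bay, lengthwise and flat inside the bay's low walls, so that its end holds the presence-switch lever down. Lower it in rather than dropping it, then let go, and leave the blue-gripped block where it is.

Things in the scene. Friction and masses are not known exactly. Their poses are not given: they have to be found in the camera images.
- red_block_center (a point): Printing block; this point is its centre, 29 mm above its underside. Wooden slab 110 x 80 x 22 mm (x, y, z; lowest 6 mm a red pad) with a red grip bar along the middle of its back, 80 mm long (x), 22 wide (y), from 22 to 58 mm above the underside. 0.17 to 0.35 kg. z up; the same turned half round.
- blue_block_center (a point): Printing block; this point is its centre, 29 mm above its underside. Wooden slab 110 x 80 x 22 mm (x, y, z; lowest 6 mm a blue pad) with a blue grip bar along the middle of its back, 80 mm long (x), 22 wide (y), from 22 to 58 mm above the underside. 0.17 to 0.35 kg. z up; the same turned half round. Not wanted: stays where it is.
- bay_seat (a point): Drying bay, fixed: a grey tray with dark low walls. This point is the centre of its pocket's floor, 16 mm above the table. Pocket 142 mm long (x), 112 mm wide (y); walls 10 mm high, 8 mm thick. A grey fan housing, 55 mm long, 128 wide, 58 tall over the table, begins 79 mm away towards -x. The switch lever enters through a gap in the +x wall. z up.
- lever (a joint): The bay's switch lever: a steel arm 10 mm wide, 60 long, with a yellow roller, hinged 81 mm from the pocket's centre in +x and sloping up into the pocket; roller 25 mm from the centre in +x, its top 25 mm above the floor. Pressed, it sinks into a slot. Rad: 0 up (sprung), 0.415 with a block flat on the floor over it, 0.45 at its stop. Needs under 1 N: a block's weight holds it down.
Not all that is in view belongs to the job. What is shaped like the part that bears red_block_center but orange or purple is not meant.

How it is judged (in metres and radians):
On the way:
1. the red block, still held, is lowered into the bay and presses the lever at least most of the way (0.25 rad) (horizontal distance between red_block_center and bay_seat below 0.03 m and value of joint lever above 0.25 rad and contact force between the fingers and red_block above 0.5 N), for 0.1 s.
At the end, for the whole second after the job is handed in: The red block lies flat (within 4 degrees, within 5 mm of the floor), lengthwise (within 20 degrees) in the bay's pocket, its centre within 30 mm of the pocket's centre, at rest and released; the lever is held down to at least 0.36 rad; the blue block is within 30 mm of where it began (horizontal distance between red_block_center and bay_seat below 0.03 m and value of joint lever above 0.36 rad and z of red_block_center in the frame of bay_seat between 0.024 and 0.034 m and angle between red_block_center's own z axis and vertical below 0.07 rad and angle between the x axis of red_block_center and the x axis of bay_seat, either way round below 0.35 rad and linear speed of red_block below 0.02 m/s and distance of blue_block_center from where it was at the start of the episode below 0.03 m); the robot touches nothing.
It fails at once if the blue block is moved more than 30 mm (distance of blue_block_center from where it was at the start of the episode above 0.03 m).
It also fails if it takes over 40 s, if anything falls off the work surface, if the arm or the gripper's body presses on something with over 40 N, if the wrist force passes 120 N, or if a joint passes its speed limit or range.

## Working session

There is one attempt and no reset: what is moved stays moved. The work goes in short steps, Python scripts to look and compute and a tool call to move; the robot and the scene stay as the last step left them, time stands still between calls to the robot, and variables do not carry over. Pictures are saved under pics/ and viewed, about 8 in all and at most 12, crops included, and the job is handed in when it is done.

Besides the shell and the picture viewer there is one more tool, called after "Call:" in YAML: its name, and indented under it one key for each argument. send_rows: Moves the arm, as the interface text tells. Its arguments: {"type":"object","properties":{"plan":{"type":"array"},"jaw":{"type":"number"},"force":{"type":"number"}},"required":["plan"]}

```bash
mkdir -p pics; ls; cat > h.py <<'E'
import numpy as np, cv2
from plant import r
def save(c,name): cv2.imwrite('pics/'+name, c['color'][:,:,::-1])
def w(c,uv,z=None):
    """pinhole pixel -> world, by depth"""
    K,T=np.array(c['mtx']),np.array(c['pose']); u,v=uv
    d=c['range_z'][int(round(v)),int(round(u))] if z is None else z
    return (T@np.r_[np.linalg.inv(K)@[u,v,1]*d,1])[:3]
def cloud(c):
    K,T=np.array(c['mtx']),np.array(c['pose'])
    v,u=np.mgrid[:400,:640]; d=c['range_z']
    P=np.stack([(u-K[0,2])/K[0,0]*d,(v-K[1,2])/K[1,1]*d,d],-1)
    return P@T[:3,:3].T+T[:3,3]
E
python3 - <<'E'
from h import *
s=r.get_state();print(s['time_s'],s['tcp_pos'],s['eef_rot'],s['gripper_width'])
for n in('top','side'):
    c=r.capture(n);save(c,n+'.png')
    print(n,np.round(c['mtx'],1).tolist(),np.round(c['pose'],3).tolist())
    for t in('red_block_center','blue_block_center','lever'):
        print(t,[(np.round(f['uv']).tolist(),round(f['score'],2),np.round(w(c,f['uv']),3).tolist()) for f in r.find_in(c,t)])
E
```

```text
pics
0.0 [ 0.27675019 -0.61514118  0.24461167] [ 95.47719923  89.90260475 119.69489246] 0.08760264202343025
top [[467.3, 0.0, 323.6], [0.0, 467.3, 196.4], [0.0, 0.0, 1.0]] [[-0.029, -0.993, 0.116, 0.38], [-0.999, 0.027, -0.019, 0.009], [0.016, -0.116, -0.993, 1.074], [0.0, 0.0, 0.0, 1.0]]
red_block_center [([285.0, 209.0], 0.89, [0.473, 0.074, 0.054]), ([351.0, 182.0], 0.78, [0.53, -0.072, 0.055]), ([251.0, 279.0], 0.76, [0.325, 0.151, 0.058]), ([340.0, 259.0], 0.7, [0.362, -0.043, 0.06])]
blue_block_center [([270.0, 129.0], 0.89, [0.653, 0.105, 0.058])]
lever [([452.0, 150.0], 0.72, [0.6, -0.308, 0.03])]
side [[478.0, 0.0, 325.3], [0.0, 478.0, 196.5], [0.0, 0.0, 1.0]] [[-0.948, -0.174, 0.267, 0.204], [-0.318, 0.515, -0.796, 0.897], [0.001, -0.839, -0.543, 0.655], [0.0, 0.0, 0.0, 1.0]]
red_block_center [([319.0, 185.0], 0.97, [0.537, -0.048, 0.04]), ([388.0, 207.0], 0.97, [0.361, -0.038, 0.02]), ([384.0, 266.0], 0.86, [0.321, 0.192, 0.038]), ([328.0, 226.0], 0.85, [0.469, 0.085, 0.027])]
blue_block_center [([244.0, 222.0], 0.76, [0.656, 0.127, 0.023])]
lever [([324.0, 141.0], 0.58, [0.611, -0.308, 0.028])]
```

View pics/top.png

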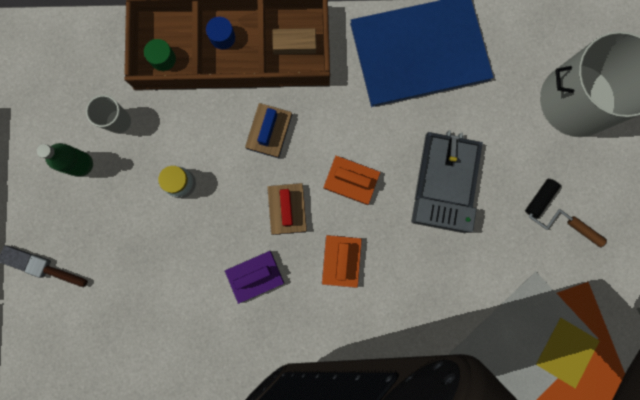

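View pics/side.png

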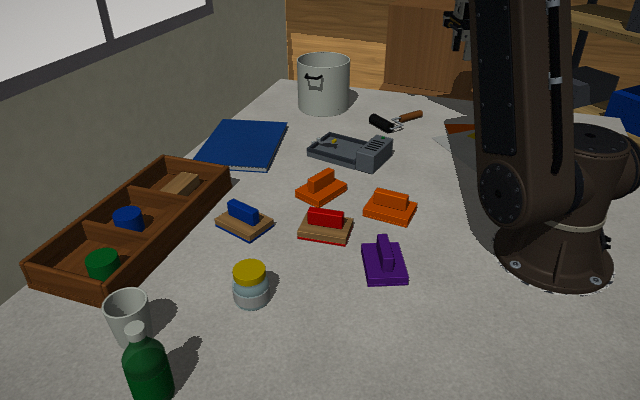

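The candidates in the top view are the wooden block with the red grip at (285,209), the orange ones at (351,182) and (340,259), and the purple one at (255,278). Only (285,209) has red on wood; blue is at (270,129). The bay runs from its lever at (452,150) to its fan housing at (447,215). I'll measure these and make one confirming crop.

```bash
python3 - <<'E'
from h import *
ims=[]
def rect(P):
    (c,s,a)=cv2.minAreaRect((P[:,:2]*1000).astype(np.float32)); 
    if s[0]<s[1]: s,a=(s[1],s[0]),a-90
    return np.round(c,1),np.round(s,1),round(a,1)
for n in('top','side'):
    c=r.capture(n);P=cloud(c);hsv=cv2.cvtColor(c['color'],cv2.COLOR_RGB2HSV)
    f=[f for f in r.trace(c,'red_block_center')]
    for g in f:
        m=g['mask']; h=np.median(hsv[m][:,0]); red=m&((hsv[...,0]<4)|(hsv[...,0]>176))&(hsv[...,1]>150)
        Q=P[m&(P[...,2]>0)]
        print(n,np.round(g['uv']),'n',m.sum(),'red',red.sum(),'mean',Q.mean(0).round(3))
        if 60<red.sum():
            G=P[red]; zt=np.percentile(G[:,2],90); G=G[G[:,2]>zt-.008]
            print('  grip top z',zt.round(4),rect(G),'all',rect(Q[Q[:,2]>.012]))
            u,v=map(int,g['uv']); ims.append(cv2.resize(c['color'][v-50:v+50,u-60:u+60],(480,400),interpolation=cv2.INTER_CUBIC))
    # bay
    X=(P[...,1]>-.40)&(P[...,1]<-.20)&(P[...,0]>.40)&(P[...,0]<.72)
    B=P[X&(P[...,2]>.010)]; 
    H=B[(B[:,2]>.05)&(B[:,2]<.065)]; print(n,'bay',rect(B),B[:,2].max(),'housing',len(H),rect(H) if len(H)>5 else '')
    F=B[(B[:,2]>.012)&(B[:,2]<.02)]; print('floor z',np.median(F[:,2]),rect(F))
    yel=X&(hsv[...,0]>20)&(hsv[...,0]<35)&(hsv[...,1]>120); print('roller',yel.sum(),P[yel].mean(0).round(3) if yel.any() else '')
cv2.imwrite('pics/crop1.png',np.hstack(ims)[:,:,::-1][:, :800])
E
```

```text
top [252. 278.] n 1834 red 0 mean [0.329 0.147 0.032]
top [285. 208.] n 1767 red 342 mean [0.476 0.073 0.032]
  grip top z 0.0609 (array([477.8,  72.9]), array([78.2, 20.6]), 3.2) all (array([453.7,  68.7]), array([166. ,  90.6]), 10.4)
top [339. 261.] n 1798 red 0 mean [ 0.356 -0.046  0.034]
top [352. 181.] n 1748 red 0 mean [ 0.537 -0.074  0.034]
top bay (array([ 535.2, -295.5]), array([227.6, 129.7]), -12.4) 0.06451569318218553 housing 1478 (array([ 452.1, -277.1]), array([128.5,  57.2]), 77.7)
floor z 0.016913894744268854 (array([ 534.5, -291.8]), array([224.1, 121.6]), -12.5)
roller 43 [ 0.579 -0.306  0.032]
side [388. 206.] n 1451 red 0 mean [ 0.353 -0.023  0.031]
side [326. 225.] n 1631 red 727 mean [0.474 0.096 0.031]
  grip top z 0.0584 (array([327.1, 470.9]), array([882.9,  76.3]), -68.9) all (array([375.9, 475. ]), array([902.6, 120.3]), -75.4)
side [383. 265.] n 1933 red 0 mean [0.325 0.17  0.029]
side [321. 186.] n 1251 red 2 mean [ 0.533 -0.05   0.031]
side bay (array([ 533.7, -292.3]), array([227.4, 138.3]), -13.0) 0.06404015418574582 housing 487 (array([ 451.8, -271.9]), array([131.6,  56.9]), 78.4)
floor z 0.016527014830380715 (array([ 534.2, -289.2]), array([226.7, 131.9]), -13.0)
roller 18 [ 0.58  -0.302  0.037]
```

View pics/crop1.png

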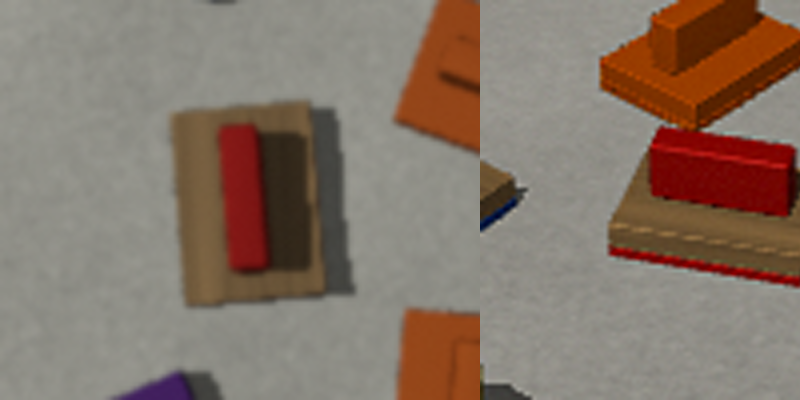

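Confirmed: (285,209) in the top view is natural wood with a red pad and grip. Red is at about (0.478, 0.073), yaw 3°, and the bay seat at about (0.557, -0.299), yaw -12.5°. Next is a planning helper.

```bash
cat >> h.py <<'E'
from scipy.spatial.transform import Rotation as Ro
def plan(x,y,z,jaw):
    """final shift/turn (scaled) from current pose to TCP x,y,z pointing down with jaw axis at angle jaw (deg, mod 180)"""
    s=r.get_state(); R=Ro.from_euler('xyz',s['eef_rot'],degrees=True); M=R.as_matrix()
    best=None
    for k in(0,180):
        a=np.radians(jaw+k); Y=np.array([np.cos(a),np.sin(a),0]); X=np.array([0,0,-1.]); G=np.c_[X,Y,np.cross(X,Y)]
        t=(R.inv()*Ro.from_matrix(G)).as_rotvec()
        if best is None or np.linalg.norm(t)<np.linalg.norm(best): best=t
    sh=M.T@(np.array([x,y,z])-s['tcp_pos'])
    print('t',s['time_s'],'tcp',np.round(s['tcp_pos'],4),'w',round(s['gripper_width'],4),'F',np.round(s['contact_force'],1),'j6',round(s['joints'][5],1))
    print('tool y',M[:,1].round(3),'tool z',M[:,2].round(3)); print('shift',np.round(sh/.15,3),'turn',np.round(best/(np.pi/4),3),'turn deg',np.degrees(np.linalg.norm(best)).round(1))
E
python3 -c "
from h import *
plan(.478,.073,.2,93.2)"
```

```text
t 0.6 tcp [ 0.2769 -0.6155  0.2456] w 0.0878 F [-0.  -0.7  0.1] j6 -16.5
tool y [-0.41   0.912  0.   ] tool z [0.912 0.41  0.   ]
shift [0.304 3.636 3.106] turn [ 0.467  0.    -0.   ] turn deg 21.0
```

Call:
send_rows:
  plan:
    - [[0.0, 0.2, 0.17], [0.09, 0, 0]]
    - [[0.0, 0.4, 0.34], [0.18, 0, 0]]
    - [[0.0, 0.6, 0.51], [0.27, 0, 0]]
    - [[0.0, 0.8, 0.68], [0.36, 0, 0]]
    - [[0.0, 1.0, 0.85], [0.467, 0, 0]]
  jaw: 1
  force: 30

```text
time_s: 1.1
tcp_pos: [0.3318, -0.4251, 0.2457]
eef_rot: [-36.8, 90.0, -33.7]
contact_force: [0.6, -0.1, 0.9]
gripper_width: 0.0876
```

```bash
python3 -c "
from h import *
plan(.478,.073,.2,93.2)"
```

```text
t 1.1 tcp [ 0.3318 -0.4251  0.2457] w 0.0876 F [ 0.6 -0.1  0.9] j6 -55.8
tool y [-0.053  0.999 -0.   ] tool z [0.999 0.053 0.   ]
shift [0.304 3.265 1.148] turn [-0.004  0.     0.   ] turn deg 0.2
```

Call:
send_rows:
  plan:
    - [[0.0, 0.2, 0.12], [0, 0, 0]]
    - [[0.0, 0.4, 0.24], [0, 0, 0]]
    - [[0.0, 0.6, 0.36], [0, 0, 0]]
    - [[0.0, 0.8, 0.48], [0, 0, 0]]
    - [[0.0, 1.0, 0.6], [0, 0, 0]]

```text
time_s: 1.6
tcp_pos: [0.4143, -0.2692, 0.2461]
eef_rot: [-23.2, 89.9, -20.2]
contact_force: [0.8, -0.6, 0.4]
gripper_width: 0.0877
```

Call:
send_rows:
  plan:
    - [[0.0, 0.2, 0.11], [0, 0, 0]]
    - [[0.0, 0.4, 0.22], [0, 0, 0]]
    - [[0.0, 0.6, 0.33], [0, 0, 0]]
    - [[0.0, 0.8, 0.44], [0, 0, 0]]
    - [[0.0, 1.0, 0.55], [0, 0, 0]]

```text
time_s: 2.1
tcp_pos: [0.4892, -0.1136, 0.2465]
eef_rot: [-13.1, 89.9, -10.1]
contact_force: [0.6, -0.5, 0.1]
gripper_width: 0.0875
```

Call:
send_rows:
  plan:
    - [[0.0, 0.2, 0.0], [0, 0, 0]]
    - [[0.0, 0.4, 0.0], [0, 0, 0]]
    - [[0.0, 0.6, 0.0], [0, 0, 0]]
    - [[0.0, 0.8, 0.0], [0, 0, 0]]
    - [[0.0, 1.0, 0.0], [0, 0, 0]]

```text
time_s: 2.6
tcp_pos: [0.4811, 0.0374, 0.2467]
eef_rot: [-3.8, 89.8, -0.8]
contact_force: [0.2, 0.1, -0.4]
gripper_width: 0.0873
```

```bash
python3 - <<'E'
from h import *
plan(.478,.073,.12,93.2)
c=r.capture('wrist');save(c,'wrist1.png');print(np.round(c['mtx'],1),np.round(c['pose'],3))
for g in r.trace(c,'red_block_center'): print(g['uv'],g['score'],g['mask'].sum())
E
```

```text
t 2.6 tcp [0.4811 0.0374 0.2467] w 0.0873 F [ 0.2  0.1 -0.4] j6 -114.9
tool y [-0.053  0.999 -0.   ] tool z [0.999 0.053 0.003]
shift [ 0.845  0.238 -0.01 ] turn [-0.003  0.003  0.   ] turn deg 0.2
[[309.7   0.  318.3]
 [  0.  309.7 200.3]
 [  0.    0.    1. ]] [[-0.053  0.948  0.313  0.396]
 [ 0.999  0.05   0.018  0.033]
 [ 0.001  0.314 -0.949  0.386]
 [ 0.     0.     0.     1.   ]]
[351.2, 168.4] 0.89 5786
[256.9, 68.0] 0.78 6068
[234.0, 207.6] 0.76 5031
[417.1, 54.9] 0.66 5813
```

View pics/wrist1.png

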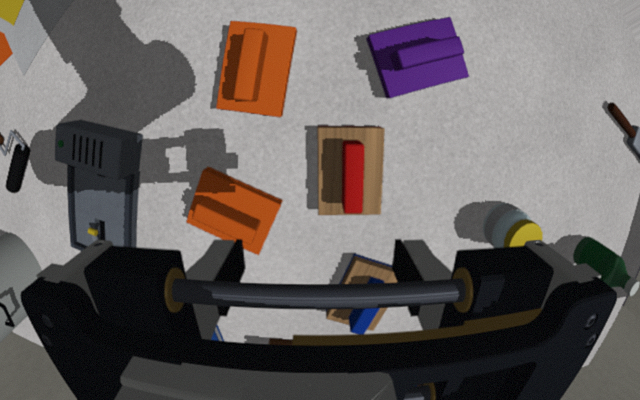

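The wrist view shows the red-gripped block at (351,170), nearly square to the jaws. I'll get its pose from the fisheye and check that against the top camera.

```bash
cat >> h.py <<'E'
def fcloud(c):
    K,T=np.array(c['mtx']),np.array(c['pose']); v,u=np.mgrid[:400,:640]
    x=(u-K[0,2])/K[0,0]; y=(v-K[1,2])/K[1,1]; th=np.hypot(x,y)+1e-9
    t=np.tan(np.minimum(th,1.4))/th; d=c['range_z']
    return np.stack([x*t*d,y*t*d,d],-1)@T[:3,:3].T+T[:3,3]
def rect(P):
    (c,s,a)=cv2.minAreaRect((P[:,:2]*1000).astype(np.float32)); 
    if s[0]<s[1]: s,a=(s[1],s[0]),a-90
    return np.round(c,1),np.round(s,1),round(a,1)
E
python3 - <<'E'
from h import *
c=r.capture('wrist');P=fcloud(c);h=cv2.cvtColor(c['color'],cv2.COLOR_RGB2HSV)
m=((h[...,0]<4)|(h[...,0]>176))&(h[...,1]>150)&(np.abs(P[...,0]-.478)<.07)&(np.abs(P[...,1]-.073)<.05)
G=P[m];z=np.percentile(G[:,2],90);print(m.sum(),z,rect(G[G[:,2]>z-.006]))
S=P[(abs(P[...,2]-.022)<.005)&(np.abs(P[...,0]-.478)<.07)&(np.abs(P[...,1]-.073)<.055)];print('slab',rect(S),np.median(S[:,2]))
plan(.478,.073,.12,93.2)
E
```

```text
1451 0.059574612261309945 (array([471.2,  69.5]), array([87. , 62.4]), -17.4)
slab (array([478.8,  76.4]), array([110.3,  80. ]), 3.1) 0.02269978252539559
t 2.75 tcp [0.4813 0.0375 0.2466] w 0.0872 F [ 0.6 -0.   0.4] j6 -114.8
tool y [-0.056  0.998 -0.   ] tool z [0.998 0.056 0.003]
shift [ 0.844  0.237 -0.011] turn [-0.     0.003  0.   ] turn deg 0.1
```

Call:
send_rows:
  plan:
    - [[0.1, 0.15, -0.01], [0, 0, 0]]
    - [[0.3, 0.25, -0.01], [0, 0, 0]]
    - [[0.5, 0.25, -0.01], [0, 0, 0]]
    - [[0.7, 0.25, -0.01], [0, 0, 0]]
    - [[0.84, 0.25, -0.01], [0, 0, 0]]

```text
time_s: 3.25
tcp_pos: [0.4773, 0.0739, 0.119]
eef_rot: [-30.1, 89.9, -26.9]
contact_force: [-0.4, -0.7, 0.5]
gripper_width: 0.0874
```

```bash
python3 -c "
from h import *
plan(.478,.075,.046,93.2)"
```

```text
t 3.25 tcp [0.4773 0.0739 0.119 ] w 0.0874 F [-0.4 -0.7  0.5] j6 -119.2
tool y [-0.055  0.998 -0.001] tool z [0.998 0.055 0.001]
shift [0.487 0.007 0.004] turn [-0.001  0.002  0.001] turn deg 0.1
```

Call:
send_rows:
  plan:
    - [[0.15, 0.01, 0], [0, 0, 0]]
    - [[0.3, 0.01, 0], [0, 0, 0]]
    - [[0.42, 0.01, 0], [0, 0, 0]]
    - [[0.485, 0.01, 0], [0, 0, 0]]
    - [[0.485, 0.01, 0], [0, 0, 0]]

```text
time_s: 3.75
tcp_pos: [0.4768, 0.0745, 0.0452]
eef_rot: [-115.3, 89.9, -112.2]
contact_force: [0.6, -0.5, -0.2]
gripper_width: 0.0876
```

Call:
send_rows:
  plan:
    - [[0, 0, 0], [0, 0, 0]]
    - [[0, 0, 0], [0, 0, 0]]
    - [[0, 0, 0], [0, 0, 0]]
    - [[0, 0, 0], [0, 0, 0]]
    - [[0, 0, 0], [0, 0, 0]]
  jaw: -1
  force: 30

```text
time_s: 4.25
tcp_pos: [0.4769, 0.0746, 0.0456]
eef_rot: [-97.3, 89.9, -94.1]
contact_force: [-0.8, -1.0, 0.8]
gripper_width: 0.0531
```

Call:
send_rows:
  plan:
    - [[0, 0, 0], [0, 0, 0]]
    - [[0, 0, 0], [0, 0, 0]]
    - [[-0.05, 0, 0], [0, 0, 0]]
    - [[-0.15, 0, 0], [0, 0, 0]]
    - [[-0.3, 0, 0], [0, 0, 0]]

```text
time_s: 4.75
tcp_pos: [0.476, 0.0742, 0.0904]
eef_rot: [-137.2, 89.8, -134.1]
contact_force: [0.9, 0.2, -1.8]
gripper_width: 0.0215
```

```bash
python3 -c "
from h import *
plan(.557,-.299,.2,77.5)
c=r.capture('side');save(c,'side2.png')"
```

```text
t 4.75 tcp [0.476  0.0742 0.0904] w 0.0215 F [ 0.9  0.2 -1.8] j6 -119.3
tool y [-0.054  0.999 -0.003] tool z [ 0.999  0.054 -0.003]
shift [-0.725 -2.516  0.402] turn [ 0.347 -0.003  0.004] turn deg 15.6
```

View pics/side2.png

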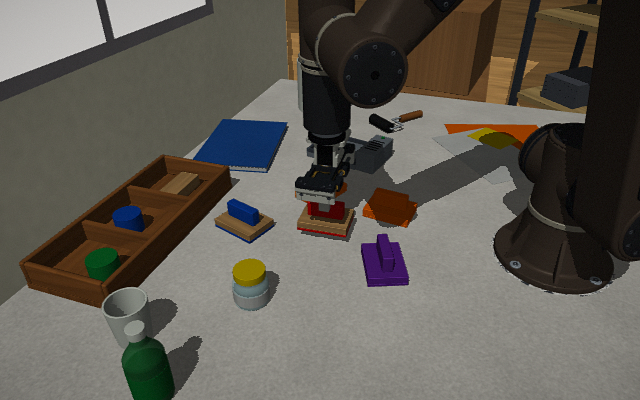

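Width is 21.5 mm with a downward load of about 1.8 N, but the picture doesn't show clearly whether the block at (325,220) is off the table. I'll lift further and check.

Call:
send_rows:
  plan:
    - [[-0.12, 0, 0], [0, 0, 0]]
    - [[-0.28, 0, 0], [0, 0, 0]]
    - [[-0.46, 0, 0], [0, 0, 0]]
    - [[-0.62, 0, 0], [0, 0, 0]]
    - [[-0.7, 0, 0], [0, 0, 0]]

```text
time_s: 5.3
tcp_pos: [0.4784, 0.0755, 0.2017]
eef_rot: [3.9, 89.7, 7.1]
contact_force: [0.1, -0.1, -2.2]
gripper_width: 0.0216
```

```bash
python3 - <<'E'
from h import *
plan(.557,-.299,.2,77.5)
s=r.get_state();t=s['tcp_pos']
for n in('side','top','wrist'):
    c=r.capture(n);P=(fcloud if n=='wrist' else cloud)(c);h=cv2.cvtColor(c['color'],cv2.COLOR_RGB2HSV)
    red=((h[...,0]<4)|(h[...,0]>176))&(h[...,1]>150)&(np.abs(P[...,0]-t[0])<.1)&(np.abs(P[...,1]-t[1])<.1)
    if red.sum()>10: print(n,red.sum(),'red z rel tcp',(np.percentile(P[red][:,2],[1,50,99])-t[2]).round(4))
    S=P[(P[...,2]<t[2]-.005)&(P[...,2]>t[2]-.035)&(np.abs(P[...,0]-t[0])<.09)&(np.abs(P[...,1]-t[1])<.09)]
    if len(S)>50: print(n,'slab-ish',len(S),rect(S),(np.percentile(S[:,2],[5,50,95])-t[2]).round(4))
    if n=='wrist': save(c,'wrist2.png')
E
```

```text
t 5.3 tcp [0.4784 0.0755 0.2017] w 0.0216 F [ 0.1 -0.1 -2.2] j6 -119.3
tool y [-0.056  0.998  0.   ] tool z [0.998 0.056 0.005]
shift [ 0.013 -2.522  0.384] turn [ 0.348  0.007 -0.001] turn deg 15.7
side 752 red z rel tcp [-0.0654 -0.0279  0.1328]
side slab-ish 548 (array([479.4,  82.4]), array([80.8, 46.9]), 16.2) [-0.0333 -0.016  -0.0072]
top 49 red z rel tcp [-0.0139 -0.0071  0.1874]
top slab-ish 52 (array([444.3,  71.2]), array([20.3,  8.8]), -72.6) [-0.0295 -0.0083 -0.0059]
wrist 4412 red z rel tcp [-0.0375 -0.0089 -0.0067]
wrist slab-ish 4892 (array([479.6,  79.6]), array([80.6, 50.7]), 21.1) [-0.021  -0.0089 -0.0076]
```

View pics/wrist2.png

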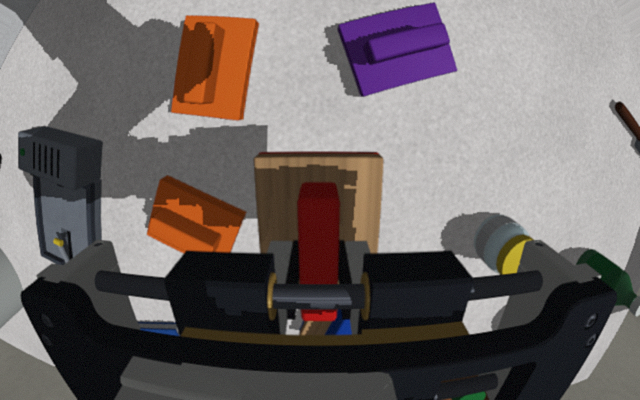

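It is held, but low: the bar top sits about 8 mm below the TCP, because the lift began before the fingers had finished closing. I'll check tilt and the offset before carrying on.

```bash
python3 - <<'E'
from h import *
c=r.capture('wrist');s=r.get_state();t=s['tcp_pos'];P=fcloud(c);h=cv2.cvtColor(c['color'],cv2.COLOR_RGB2HSV)
n=np.abs(P[...,:2]-t[:2]).max(-1)<.1
def fit(name,S):
    for _ in range(4):
        A=np.c_[S[:,:2]-t[:2],np.ones(len(S))];k=np.linalg.lstsq(A,S[:,2]-t[2],rcond=None)[0];e=S[:,2]-t[2]-A@k;S=S[abs(e)<max(.0015,1.5*e.std())]
    print(name,len(S),'slopes deg',np.degrees(np.arctan(k[:2])).round(2),'z at tcp',k[2].round(4),rect(S))
red=((h[...,0]<4)|(h[...,0]>176))&(h[...,1]>150)&n
fit('bar top',P[red&(P[...,2]>t[2]-.015)])
wood=(h[...,0]>8)&(h[...,0]<25)&(h[...,1]>50)&n&(P[...,2]>t[2]-.075)&(P[...,2]<t[2]-.015)
print(np.percentile(P[wood][:,2]-t[2],[5,50,95]),P[wood][:,0].min(),P[wood][:,1].min(),P[wood][:,1].max());fit('slab',P[wood])
E
```

```text
bar top 3615 slopes deg [0.45 0.32] z at tcp -0.007 (array([480.1,  75.5]), array([79.2, 22.3]), 3.0)
[-0.04449273 -0.04306168 -0.04203386] 0.42353508495291026 0.03348052048522701 0.11564502403026469
slab 8164 slopes deg [0.34 0.17] z at tcp -0.0429 (array([470.1,  75.2]), array([89.1, 79.4]), 3.2)
```

Level (under 0.5°), centred within 2 mm, with 12 mm of pad overlap and the underside 65 mm below the TCP. That's good enough to carry, with a firmer grip.

Call:
send_rows:
  plan:
    - [[0, -0.1, 0.02], [0.03, 0, 0]]
    - [[0, -0.28, 0.05], [0.1, 0, 0]]
    - [[0, -0.5, 0.08], [0.18, 0, 0]]
    - [[0, -0.72, 0.11], [0.27, 0, 0]]
    - [[0, -0.94, 0.14], [0.348, 0, 0]]
  force: 45

```text
time_s: 6.0
tcp_pos: [0.5052, -0.0658, 0.1969]
eef_rot: [-130.9, 89.9, -143.5]
contact_force: [0.5, 0.4, -1.9]
gripper_width: 0.0212
```

```bash
python3 -c "
from h import *
plan(.5555,-.2985,.2,77.5)"
```

```text
t 6.0 tcp [ 0.5052 -0.0658  0.1969] w 0.0212 F [ 0.5  0.4 -1.9] j6 -117.4
tool y [ 0.219  0.976 -0.001] tool z [ 0.976 -0.219 -0.001]
shift [-0.02  -1.44   0.667] turn [-0.003 -0.001  0.002] turn deg 0.2
```

Call:
send_rows:
  plan:
    - [[0, -0.12, 0.05], [0, 0, 0]]
    - [[0, -0.32, 0.14], [0, 0, 0]]
    - [[0, -0.52, 0.24], [0, 0, 0]]
    - [[0, -0.7, 0.32], [0, 0, 0]]
    - [[0, -0.85, 0.4], [0, 0, 0]]

```text
time_s: 6.5
tcp_pos: [0.5349, -0.2047, 0.1947]
eef_rot: [-161.0, 89.7, -173.7]
contact_force: [-0.5, 0.1, -1.4]
gripper_width: 0.0213
```

Call:
send_rows:
  plan:
    - [[0, -0.15, 0.07], [0, 0, 0]]
    - [[0, -0.32, 0.15], [0, 0, 0]]
    - [[0, -0.48, 0.22], [0, 0, 0]]
    - [[0, -0.58, 0.265], [0, 0, 0]]
    - [[0, -0.58, 0.265], [0, 0, 0]]

```text
time_s: 7.0
tcp_pos: [0.554, -0.2999, 0.1924]
eef_rot: [-167.7, 89.5, 179.4]
contact_force: [-0.2, -0.0, -3.3]
gripper_width: 0.0212
```

```bash
python3 - <<'E'
from h import *
plan(.5555,-.2985,.11,77.5)
c=r.capture('wrist');save(c,'wrist3.png');s=r.get_state();t=s['tcp_pos'];P=fcloud(c);h=cv2.cvtColor(c['color'],cv2.COLOR_RGB2HSV)
n=np.abs(P[...,:2]-t[:2]).max(-1)<.1
S=P[((h[...,0]<4)|(h[...,0]>176))&(h[...,1]>150)&n&(P[...,2]>t[2]-.013)];print('bar',rect(S),np.median(S[:,2])-t[2])
H=P[(P[...,2]>.052)&(P[...,2]<.066)&(np.abs(P[...,1]+.28)<.1)&(np.abs(P[...,0]-.452)<.07)];print('housing',len(H),rect(H))
E
```

```text
t 7.0 tcp [ 0.554  -0.2999  0.1924] w 0.0212 F [-0.2 -0.  -3.3] j6 -92.2
tool y [ 0.222  0.975 -0.002] tool z [ 0.975 -0.222 -0.008]
shift [0.549 0.012 0.012] turn [-0.007 -0.01   0.002] turn deg 0.6
bar (array([ 533.7, -293.4]), array([123.9,  24.3]), -14.4) -0.008270299030337325
housing 8657 (array([ 452.6, -274.6]), array([128.6,  57. ]), 77.8)
```

View pics/wrist3.png

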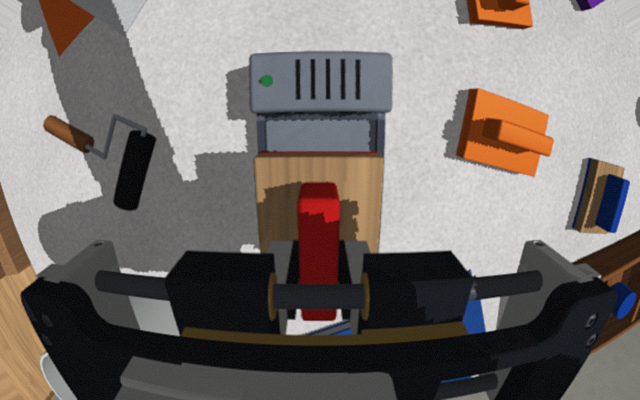

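The block sits above the bay, parallel to the housing at (320,82), and the wrist camera's bay position agrees within 2 mm. Lowering now.

Call:
send_rows:
  plan:
    - [[0.1, 0.01, 0.01], [0, -0.01, 0]]
    - [[0.25, 0.01, 0.01], [0, -0.01, 0]]
    - [[0.4, 0.01, 0.01], [0, -0.01, 0]]
    - [[0.5, 0.01, 0.01], [0, -0.01, 0]]
    - [[0.55, 0.01, 0.01], [0, -0.01, 0]]

```text
time_s: 7.55
tcp_pos: [0.5538, -0.2964, 0.1081]
eef_rot: [-163.1, 89.8, -175.8]
contact_force: [0.1, -0.7, -1.9]
gripper_width: 0.0216
```

```bash
python3 - <<'E'
from h import *
plan(.5552,-.298,.081,77.6)
E
```

```text
t 7.55 tcp [ 0.5538 -0.2964  0.1081] w 0.0216 F [ 0.1 -0.7 -1.9] j6 -92.5
tool y [ 0.221  0.975 -0.001] tool z [ 0.975 -0.221 -0.003]
shift [ 0.181 -0.008  0.012] turn [-0.008 -0.004  0.001] turn deg 0.4
```

Call:
send_rows:
  plan:
    - [[0.04, 0, 0.01], [0, 0, 0]]
    - [[0.08, -0.01, 0.01], [0, 0, 0]]
    - [[0.115, -0.01, 0.01], [0, 0, 0]]
    - [[0.145, -0.01, 0.01], [0, 0, 0]]
    - [[0.165, -0.01, 0.01], [0, 0, 0]]

```text
time_s: 8.05
tcp_pos: [0.5549, -0.2982, 0.0832]
eef_rot: [-162.2, 89.8, -174.9]
contact_force: [-0.7, 0.4, -1.7]
gripper_width: 0.0212
```

```bash
python3 - <<'E'
from h import *
plan(.5552,-.298,.081,77.6)
E
```

```text
t 8.05 tcp [ 0.5549 -0.2982  0.0832] w 0.0212 F [-0.7  0.4 -1.7] j6 -92.3
tool y [ 0.221  0.975 -0.001] tool z [ 0.975 -0.221 -0.003]
shift [0.015 0.002 0.002] turn [-0.008 -0.003  0.001] turn deg 0.4
```

Call:
send_rows:
  plan:
    - [[0.007, 0, 0], [0, 0, 0]]
    - [[0.014, 0, 0], [0, 0, 0]]
    - [[0.02, 0, 0], [0, 0, 0]]
    - [[0.02, 0, 0], [0, 0, 0]]
    - [[0.02, 0, 0], [0, 0, 0]]

```text
time_s: 8.55
tcp_pos: [0.5549, -0.2982, 0.0824]
eef_rot: [-146.5, 89.9, -159.2]
contact_force: [-6.3, 4.8, 13.9]
gripper_width: 0.0216
```

Contact at TCP z 0.0824, with about 14 N upwards. I'll verify before releasing.

```bash
cat > chk.py <<'E'
from h import *
def chk(name):
    c=r.capture('wrist');save(c,name);s=r.get_state();P=fcloud(c);h=cv2.cvtColor(c['color'],cv2.COLOR_RGB2HSV)
    q=np.array([.5565,-.2975]); n=np.abs(P[...,:2]-q).max(-1)<.09
    red=((h[...,0]<4)|(h[...,0]>176))&(h[...,1]>150)&n
    wood=(h[...,0]>8)&(h[...,0]<25)&(h[...,1]>50)&n
    for nm,S in(('bar top',P[red&(P[...,2]>.062)&(P[...,2]<.085)]),('slab top',P[wood&(P[...,2]>.03)&(P[...,2]<.05)])):
        if len(S)<30: print(nm,len(S)); continue
        for _ in range(4):
            A=np.c_[S[:,:2]-q,np.ones(len(S))];k=np.linalg.lstsq(A,S[:,2],rcond=None)[0];e=S[:,2]-A@k;S=S[abs(e)<max(.0015,1.5*e.std())]
        print(nm,len(S),'slopes',np.degrees(np.arctan(k[:2])).round(2),'z',k[2].round(4),rect(S))
    print('F',np.round(s['contact_force'],1),'tcp',np.round(s['tcp_pos'],4))
E
python3 -c "
from chk import *
chk('wrist4.png')"
```

```text
bar top 3564 slopes [0.18 0.12] z 0.0745 (array([ 556.7, -298.3]), array([78.7, 22. ]), -13.9)
slab top 8144 slopes [0.14 0.06] z 0.0387 (array([ 535.6, -293.4]), array([79.9, 65.3]), 77.3)
F [-6.8  4.  13.6] tcp [ 0.5549 -0.2982  0.0824]
```

View pics/wrist4.png

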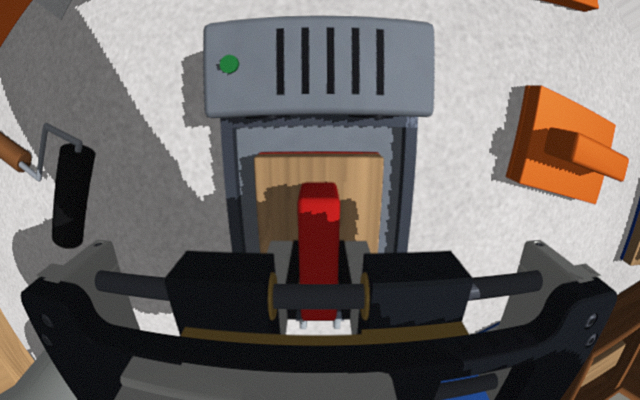

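The block lies flat inside the walls (slab at 255–383, 152–250; bar top z 74.5 mm against 74 expected), centred within 1 mm. Releasing, then retreating straight up.

Call:
send_rows:
  plan:
    - [[0, 0, 0], [0, 0, 0]]
    - [[0, 0, 0], [0, 0, 0]]
    - [[0, 0, 0], [0, 0, 0]]
    - [[0, 0, 0], [0, 0, 0]]
    - [[0, 0, 0], [0, 0, 0]]
  jaw: 0.2

```text
time_s: 9.1
tcp_pos: [0.5549, -0.2983, 0.0822]
eef_rot: [-149.1, 89.9, -161.9]
contact_force: [0.3, 0.0, -1.0]
gripper_width: 0.0512
```

Call:
send_rows:
  plan:
    - [[0, 0, 0], [0, 0, 0]]
    - [[-0.03, 0, 0], [0, 0, 0]]
    - [[-0.12, 0, 0], [0, 0, 0]]
    - [[-0.25, 0, 0], [0, 0, 0]]
    - [[-0.4, 0, 0], [0, 0, 0]]

```text
time_s: 9.6
tcp_pos: [0.5549, -0.2982, 0.1435]
eef_rot: [-151.3, 89.8, -164.0]
contact_force: [0.4, -0.6, 0.1]
gripper_width: 0.0527
```

Call:
send_rows:
  plan:
    - [[-0.15, 0, 0], [0, 0, 0]]
    - [[-0.35, 0, 0], [0, 0, 0]]
    - [[-0.55, 0, 0], [0, 0, 0]]
    - [[-0.7, 0, 0], [0, 0, 0]]
    - [[-0.7, 0, 0], [0, 0, 0]]

```text
time_s: 10.1
tcp_pos: [0.5568, -0.2989, 0.254]
eef_rot: [-25.1, 89.7, -37.8]
contact_force: [-0.1, 0.9, 0.2]
gripper_width: 0.0524
```

```bash
python3 - <<'E'
from chk import *
chk('wrist5.png')
c=r.capture('top');print('blue',[(np.round(f['uv']),np.round(w(c,f['uv']),3)) for f in r.find_in(c,'blue_block_center')])
E
```

```text
bar top 1285 slopes [0.24 0.22] z 0.0745 (array([ 556.8, -298.1]), array([77.8, 21. ]), -13.2)
slab top 4275 slopes [0.03 0.06] z 0.0386 (array([ 557.6, -297.9]), array([109.2,  80. ]), -12.7)
F [ 0.4  0.1 -0.9] tcp [ 0.556  -0.2984  0.2517]
blue [(array([269., 130.]), array([0.651, 0.107, 0.058]))]
```

View pics/wrist5.png

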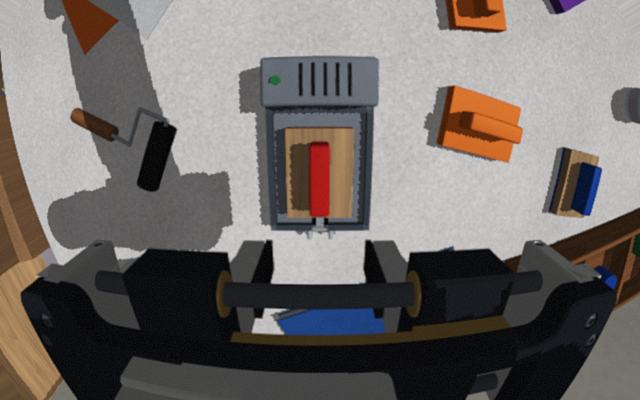

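The block (320,175) lies flat and centred in the bay over the lever, the gripper is clear of it, and blue hasn't moved. Handing in.

```bash
python3 -c "
from plant import r
print(r.close_job())"
```

```text
the job is handed in; nothing more can be done
None
```

The red-gripped block is in the drying bay, released and lying over the lever, and the job was handed in at about 10 s of the 40 s allowed. It gave no verdict.

- **Grasp:** I lifted before the fingers had fully closed, so the block was held about 12 mm deep on the pads. It measured level and centred to within 2 mm, so I kept that grip. I lowered the block into the bay until it touched the floor with about 14 N upward force, then released it and backed straight up.
- **Placement:** after release, the wrist camera put the slab centre within about 1 mm of the bay centre and its lengthwise angle within about 0.5° of the bay's. Tilt was under 0.3° and the slab top was 38.6 mm above the table, against 38 mm expected.
- **Clearances:** the gripper is about 0.17 m above where it let go. Blue reads within 3 mm of its first measured position.
- **Not checked directly:** the lever angle can't be read. I take it as held down because the block lies flat over it.

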